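# Change a feed gearbox to the three-bar feed through its H-gate

## Robot

A 6-joint arm with a two-finger parallel gripper is mounted at the origin on a cart in front of the work surface, level with it; the furniture and walls round the work are solid. World frame = base frame: x ahead of the robot, y to its left, z up, the work surface at z = 0. Lengths are in m, angles in rad, forces in N, time in s.
With the tool pointing down it reaches from about 0.25 to 0.775 m from the base axis. Payload 4 kg.
Tool frame: the origin (TCP) lies on the mounting face of the last link; the fingertips stand arm.tcp_to_tips ahead of it and the grasp point (between the pads) lies 180 mm ahead of it (arm.tcp_to_tips is the distance from the TCP to the fingertips, in m); z points along the fingers, x is the direction in which the jaws open and shut, and the axes are right-handed (so a half turn about z gives the same grasp; the last joint's range is limited). The gripper opens to 94 mm and grips with 3 to 60 N. Pads are 16 mm wide; open, the fingers measure 119 mm over their backs; the gripper's body (75 mm by 177 mm) begins 78 mm behind the grasp point.
Start: joints at [1.124, 0.087, 1.371, -0, 1.684, -0.103], TCP at [0.185, 0.518, 0.405] pointing down, gripper open.
Joint ranges: [-3.1, 3.1], [-0.76, 2.03], [0.27, 2.55], [-1.08, 4.22], [0.17, 2.65], [-2.57, 2.57]. Speed limits (rad/s): [2.79, 2.79, 3.14, 3.14, 3.14, 3.14].

## Interface

Orientations are given as a unit quaternion [x, y, z, w].
In Python, from workcell import arm gives the robot as it stands.
- The arm moves only by the tool apply_moves, never from a script. Its argument "plan" is one flat list of numbers, 4 for each row, row after row: the shift along the tool's x, y, z in m, then the turn about the tool's z in rad. In form: [x, y, z, yaw, x, y, z, yaw, ...]. A call has 1 to 8 rows; each row shifts and turns the pose as measured when the row begins, along the tool's axes as they then stand; what a row does not reach is not made up. A row lasts 1/10 s, in which the tool goes at most 50 mm and 8.59 degrees, less where a joint would pass 70% of its speed; a pose out of reach is approached as far as the arm can. A call is refused whole if a number of a shift passes 0.05 or a number of a turn 0.15, either way. A call with a gripper value outside its range is refused whole. "fingers" is the finger opening in m, from 0 to 0.094, set as the call begins (left out, the last holds). The fingers move at their own pace and stop on an object; the grip force is fixed at half the most. Time passes only in rows, so rows that do not move let the fingers close. It gives the time, the measured TCP pose, the force and the opening at its end, in the units of the state.
- arm.get_state(): the state, without advancing time (a new reading comes with each control period).
- arm.grab_frame(name): name is "scene" or "top" or "wrist"; returns a dict with "pixels" (420x560x3 uint8, red, green, blue), "z_map" (420x560 float32, m along the optical axis (not along the pixel's ray), 0 where there is no reading), "fov_y" (degrees; the focal length in pixels is half the picture's height over the tangent of half this angle, whatever the lens; pixels are square), "cx", "cy" (the principal point, pixels), "rvec" (rotation vector, rad) and "tvec" (3), from world to camera coordinates, as OpenCV has them. Camera axes: x right, y down, z forward; pixel columns grow to the right and rows downward; lengths in m; the calibration is good to about 2 mm. A picture is of the moment at which its call begins.
- arm.job_done(): hands the job in, once; it reports no verdict.
The state is a dict: "time": time; "joints": joint angles; "joint_vel": joint speeds; "effort": joint torques, N m; "tcp_pos": TCP position; "tcp_rot": TCP orientation; "ft_force": force on the tool from outside, world axes, zero at the start; "torque": the same for the moment, N m; "finger_gap": finger opening in m.
Only numpy, scipy, OpenCV 4.12 (cv2) and the standard library are available. Lean on these libraries where they do the work, as an engineer would, in place of code of your own. Each camera call takes 0.05 s, during which the arm holds its last target.

## Task

Change the planer's feed gearbox to the feed marked with three bars: with the fingertips, draw the locking slide fully back out of the gate by its black-capped stud, then push the ball-knobbed lever through the neutral channel, across to the motor side and fully home into the slot beside the three-bar tab, then push the locking slide fully in again. Push everything from the side without forcing it: do not take the knob or the stud between the fingers, and leave the things standing around where they are.

Things in the scene. Friction and masses are not known exactly. Their poses are not given: they have to be found in the camera images.
- gearbox: Grey feed gearbox, fixed to the bench, case 176 x 140 mm. Origin on the bench top below the middle of the gate; x points from the locking slide's stud across the gate to the far side, y to the chain sprocket, z up; the finned motor is on its -y side. It stands turned 0.1 to 0.65 rad clockwise. The motor's terminal box (x 0, y -104 mm) is 114 mm high, lower than the knob.
- gate (a point): Middle of the gate plate (116 x 88 mm), on its top face, 115 mm above the bench; axes as the gearbox's. H-shaped cut-out: two lanes along x at y +20 mm (sprocket side) and -20 mm (motor side), 15 mm wide, from x -26 to +26 mm; between them the neutral channel along y at x 0, 19 mm wide. Its edges stop the lever's 12 mm shaft, so it changes lanes only there. The lanes' ends are the four slots.
- tab_three: Aluminium tab 20 x 24 x 2 mm with three raised dark bars, on the gate plate just beyond the end of the wanted slot; origin at its centre. In the gearbox's frame it lies at y -24 mm and either x +42 mm (far slot wanted) or x -42 mm (near slot wanted). The tab at the lane's other end has one bar; those of the sprocket-side lane have one dot (near) and two dots (far).
- lever_knob (a point): Centre of the black ball knob (32 mm in diameter) on the lever, 140 mm from the lever's pivot, which lies 52 mm above the gearbox's origin. In a slot it is about 42 mm off the gate's middle in x, 42 to 45 mm in y and 178 mm above the bench; in neutral, in a lane, 185 mm above it. The lever stays where it is left; moving the knob takes 2 to 4 N.
- selector (a joint): Sideways angle of the lever in rad: about -0.32 in the sprocket-side lane, where it starts, and +0.32 in the motor-side lane; positive tips the knob to the gearbox's -y (motor).
- feed_lever (a joint): Fore-and-aft angle of the lever in rad: 0 in the neutral channel (it can change lanes within about 0.05 either way), about +0.30 home in a far (+x) slot, about -0.30 home in a near (-x) slot; positive tips the knob to the gearbox's +x. It starts anywhere along the sprocket-side lane.
- lock_slide (a joint): Locking slide, a flat steel bar along the gearbox's x on top of the gate plate at y 0. In m: 0 fully in, its end lying across the neutral channel so that the lever cannot change lanes; 0.030 drawn fully back (towards the gearbox's -x), the channel clear. Stays where it is left; moving it takes about 2 N.
- slide_stud (a point): Middle of the black cap (17 mm in diameter, 12 mm high) of the upright stud on the locking slide, 151 mm above the bench, cap's top at 157 mm; the stem below is 12 mm thick, down to 122 mm. In the gearbox's frame at y 0 and x -88 mm with the slide in, x -118 mm drawn back. The straps over the slide (x -42 and -66 mm) are 126 mm high.
- wax_tin: Round green-lidded tin, 72 mm across, 27 mm high, loose bystander; origin at the centre of its underside.
- sanding_block: Cork sanding block, 62 x 107 x 27 mm, loose bystander in front of the motor; origin at the centre of its underside.
- amber_jar: Amber jar with black cap, 46 mm across, 59 mm high, loose bystander behind the gear case; origin at the centre of its underside.
- wood_block: Pine block, 40 x 70 x 22 mm, loose bystander between the gearbox and the wooden box; origin at the centre of its underside.

How it is judged:
By the outcome, as a careful person would: the job done as asked, in the order asked, and still so for the second after the job is handed in, with the robot touching nothing.
It also fails if it takes over 54 s, if anything falls off the work surface, if the arm or the gripper's body presses on something with over 40 N, if the wrist force passes 120 N, or if a joint passes its speed limit or range.

## Working session

There is one attempt and no reset: what is moved stays moved. The work goes in short steps, Python scripts to look and compute and a tool call to move; the robot and the scene stay as the last step left them, time stands still between calls to the robot, and variables do not carry over. Pictures are saved under pics/ and viewed, and the job is handed in when it is done.

Besides the shell and the picture viewer there is one more tool, called after ">>>" as name(argument=value, ...), one argument or row to a line, values as JSON. apply_moves: Moves the arm, as the interface text tells. Its arguments: {"type":"object","properties":{"plan":{"type":"array"},"fingers":{"type":"number"}},"required":["plan"]}

```bash
mkdir -p pics; ls; cat > h.py <<'E'
import numpy as np, cv2
from workcell import arm
from scipy.spatial.transform import Rotation as R
def save(name,fn,f=None):
    f=f or arm.grab_frame(name); cv2.imwrite('pics/'+fn,f['pixels'][:,:,::-1]); np.savez('pics/'+fn+'.npz',**f); return f
def load(fn):
    return dict(np.load('pics/'+fn+'.npz'))
def K(f):
    fl=210/np.tan(np.radians(float(f['fov_y']))/2); return fl,float(f['cx']),float(f['cy'])
def px2w(f,u,v,z=None):
    fl,cx,cy=K(f); d=f['z_map'][int(v),int(u)] if z is None else z
    c=np.array([(u-cx)/fl*d,(v-cy)/fl*d,d]); Rm=cv2.Rodrigues(f['rvec'])[0]
    return Rm.T@(c-np.ravel(f['tvec']))
def ray_z(f,u,v,h):
    a=px2w(f,u,v,0.0);b=px2w(f,u,v,1.0); t=(h-a[2])/(b[2]-a[2]); return a+t*(b-a)
def cloud(f):
    fl,cx,cy=K(f); d=f['z_map']; v,u=np.mgrid[:420,:560]
    c=np.stack([(u-cx)/fl*d,(v-cy)/fl*d,d],-1); Rm=cv2.Rodrigues(f['rvec'])[0]
    w=(c-np.ravel(f['tvec']))@Rm; w[d<=0]=np.nan; return w
def w2px(f,p):
    fl,cx,cy=K(f); Rm=cv2.Rodrigues(f['rvec'])[0]; c=Rm@np.array(p)+np.ravel(f['tvec']); return fl*c[0]/c[2]+cx,fl*c[1]/c[2]+cy
E
python3 - <<'E'
from h import *
for n in ['scene','top','wrist']:
    f=save(n,n+'0.png'); print(n,f['fov_y'],f['cx'],f['cy'],f['rvec'],f['tvec'])
print(arm.get_state(),arm.tcp_to_tips)
E
```

```text
pics
scene 50.175731533454325 285.87249885216585 208.19161547660448 [ 1.92937547 -0.59830778  0.35524813] [-0.59571588  0.13901605  0.95529774]
top 47.41816567850646 283.67804155548794 209.56295191437826 [ 2.10867013 -2.15481296  0.10684728] [-0.31416216  0.51700794  0.93398864]
wrist 59.86996124024606 287.8326528119433 211.9677036624379 [-2.36324914 -1.66533394 -0.24424945] [-0.54891332 -0.0314072   0.39236742]
{'time': 0.15, 'joints': array([ 1.12387528e+00,  8.77957759e-02,  1.37185425e+00, -1.42415627e-05,
        1.68362097e+00, -1.03105578e-01]), 'joint_vel': array([ 0.00032092, -0.00128005, -0.00359402, -0.00089635, -0.00014006,
        0.00061236]), 'effort': array([ 8.48012533e-04, -3.40643370e+01, -3.02792501e+01,  7.18054594e-02,
        3.05135502e-02, -1.30464950e-04]), 'tcp_pos': array([0.18536998, 0.51773675, 0.40379383]), 'tcp_rot': array([ 8.17643645e-01,  5.75724036e-01, -7.28767395e-04,  4.16120402e-04]), 'ft_force': array([ 0.27161581,  0.6067216 , -0.05785325]), 'torque': array([ 0.00143557, -0.02364117,  0.03268325]), 'finger_gap': 0.0941034845301434} 0.1992
```

View pics/scene0.png

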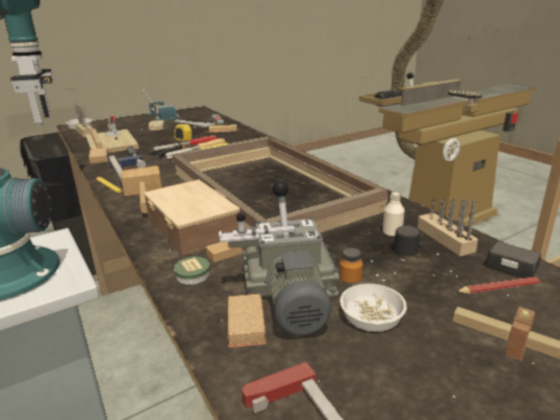

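View pics/top0.png

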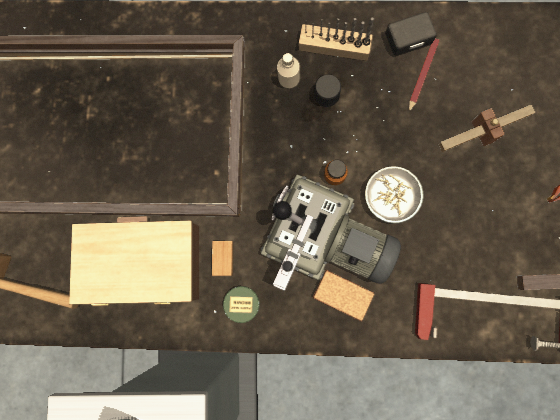

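View pics/wrist0.png

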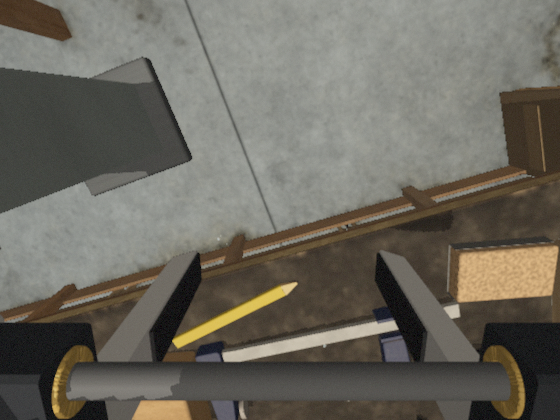

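```bash
python3 - <<'E'
from h import *
f=load('top0.png')
im=cv2.imread('pics/top0.png')[165:305,220:400]
cv2.imwrite('pics/top0c.png',cv2.resize(im,None,fx=4.2,fy=4.2,interpolation=cv2.INTER_CUBIC))
W=cloud(f)
for u,v in [(287,267),(281,210),(327,205),(305,195),(287,237),(310,248),(308,222),(361,245),(222,258),(241,304)]: print(u,v,W[v,u].round(4))
f=load('scene0.png')
im=cv2.imread('pics/scene0.png')[170:350,160:400]
cv2.imwrite('pics/scene0c.png',cv2.resize(im,None,fx=3.3,fy=3.3,interpolation=cv2.INTER_CUBIC))
E
```

```text
287 267 [ 0.3926 -0.3339  0.1583]
281 210 [ 0.4854 -0.3272  0.2016]
327 205 [ 0.5038 -0.4076  0.1204]
305 195 [ 0.5238 -0.3681  0.1176]
287 237 [ 0.4474 -0.3336  0.1181]
310 248 [ 0.4266 -0.3747  0.1172]
308 222 [ 0.4734 -0.3723  0.1217]
361 245 [ 0.4304 -0.4671  0.1123]
222 258 [ 0.4157 -0.1991  0.0227]
241 304 [ 0.3243 -0.2372  0.0252]
```

View pics/top0c.png

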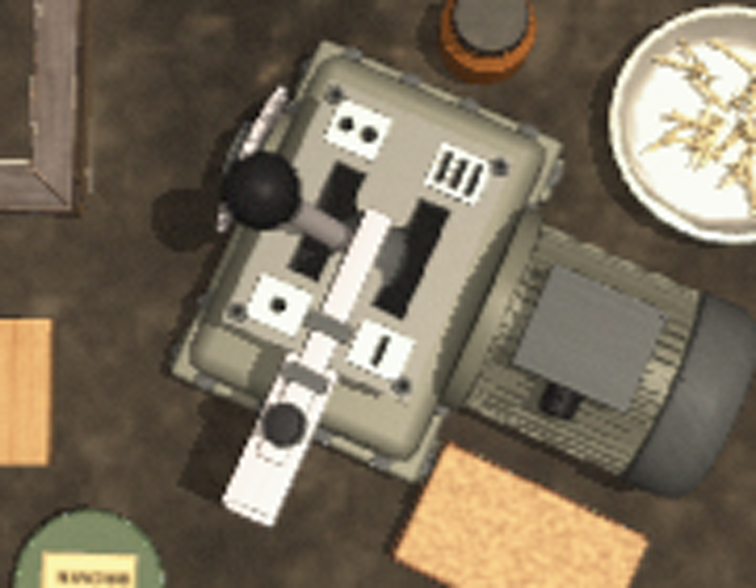

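View pics/scene0c.png

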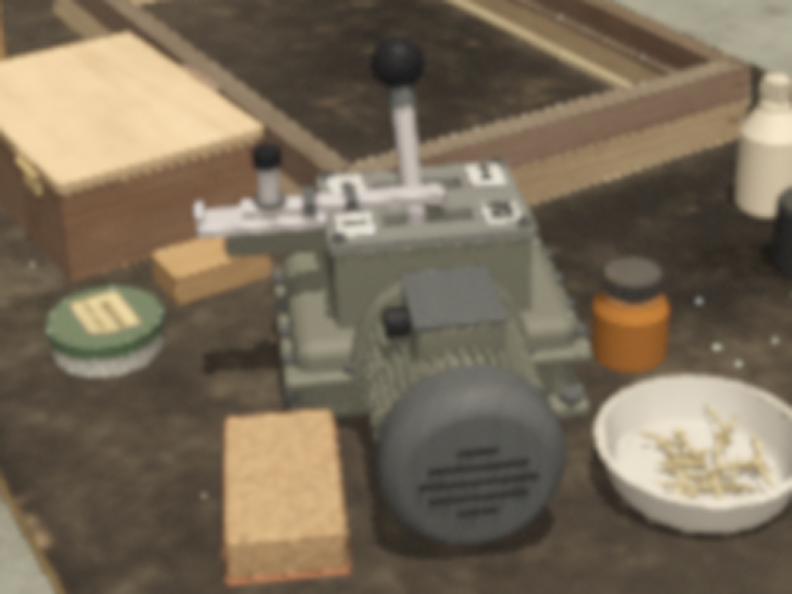

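```bash
python3 - <<'E'
from h import *
f=load('top0.png')
c=[(357,129),(278,304),(457,172),(380,350)]
g=np.array([(42,24),(-42,24),(42,-24),(-42,-24)])/1000
pts=np.array([ray_z(f,220+(x+.5)/4.2-.5,165+(y+.5)/4.2-.5,.117) for x,y in c])[:,:2]
# rigid fit
mp=pts.mean(0); H=g.T@(pts-mp); th=np.arctan2(H[0,1]-H[1,0],H[0,0]+H[1,1])
Rm=np.array([[np.cos(th),-np.sin(th)],[np.sin(th),np.cos(th)]])
print('th',th,'o',mp); print(((pts-mp)@Rm*1000).round(1))
# stud, knob
s=ray_z(f,220+284.5/4.2-.5,165+424.5/4.2-.5,.157)[:2]; k=ray_z(f,220+262/4.2-.5,165+190/4.2-.5,.185)[:2]
print('stud',s,((s-mp)@Rm*1000).round(1),'knob',k,((k-mp)@Rm*1000).round(1))
W=cloud(f).reshape(-1,3); 
kn=W[(abs(W[:,0]-k[0])<.05)&(abs(W[:,1]-k[1])<.05)&(W[:,2]>.17)]
from scipy.optimize import least_squares
print(len(kn)); r=least_squares(lambda p:np.linalg.norm(kn-p,axis=1)-.016,[*k,.18],loss='soft_l1',f_scale=.001).x; print('sphere',r,((r[:2]-mp)@Rm*1000).round(1))
st=W[(np.linalg.norm(W[:,:2]-s,axis=1)<.02)&(W[:,2]>.145)]; m=st.mean(0);print('studcap',len(st),m,((m[:2]-mp)@Rm*1000).round(1))
f2=load('scene0.png'); W2=cloud(f2).reshape(-1,3)
for nm,c0,zm in (('knob',k,.16),('stud',s,.14)):
    q=W2[(np.linalg.norm(W2[:,:2]-c0,axis=1)<.03)&(W2[:,2]>zm)]; print(nm,len(q),q.mean(0),q.min(0),q.max(0))
E
```

```text
th -0.43942074617908183 o [ 0.47517794 -0.37104077]
[[ 42.   23.7]
 [-41.9  24.1]
 [ 42.1 -23.7]
 [-42.2 -24.1]]
stud [ 0.3950629  -0.33427412] [-88.1  -0.8] knob [ 0.48814033 -0.32799244] [-6.6 44.5]
278
sphere [ 0.48794779 -0.327463    0.18518853] [-7.  44.9]
studcap 75 [ 0.3951528  -0.33345615  0.15769077] [-88.4  -0. ]
knob 258 [ 0.48194357 -0.33677077  0.18389518] [ 0.4702391  -0.34478013  0.1607092 ] [ 0.49801595 -0.31951596  0.20003504]
stud 83 [ 0.39265397 -0.33790733  0.15097745] [ 0.38575521 -0.3429435   0.1400344 ] [ 0.4012995  -0.32525909  0.15749815]
```

```bash
cat >> h.py <<'E'
TH=-0.4394; O=np.array([0.4752,-0.3710])
RG=np.array([[np.cos(TH),-np.sin(TH)],[np.sin(TH),np.cos(TH)]])
def gs():
    s=arm.get_state(); Rt=R.from_quat(s['tcp_rot']).as_matrix()
    tip=s['tcp_pos']+Rt[:,2]*arm.tcp_to_tips; g=(tip[:2]-O)@RG
    yaw=np.arctan2(Rt[1,0],Rt[0,0])-(TH+np.pi/2)
    F=s['ft_force']; print('t %.2f tip g(mm) x %.1f y %.1f z %.1f yawerr %.4f tilt %s'%(s['time'],g[0]*1e3,g[1]*1e3,tip[2]*1e3,yaw,Rt[:2,2].round(4)),'F g',(F[:2]@RG).round(2),F[2].round(2),'gap',round(s['finger_gap'],4),'j',s['joints'].round(2))
E
python3 -c "
from h import *
gs()
f=load('top0.png');W=cloud(f)
import numpy as np
print(np.nanmax(W[220:300,70:190,2]), np.nanpercentile(W[220:300,70:190,2],90))"
```

```text
t 0.15 tip g(mm) x -640.4 y 680.7 z 204.6 yawerr 0.0956 tilt [-0.0007 -0.0015] F g [-0.01  0.66] -0.06 gap 0.0941 j [ 1.12  0.09  1.37 -0.    1.68 -0.1 ]
0.08322521578546395 0.07974747073135702
```

>>> apply_moves(
  plan=[0,0,0,0.09,-0.04,0.028,0,0,-0.04,0.028,0,0],
  fingers=0,
)

```text
time: 0.45
tcp_pos: [0.2025, 0.4236, 0.3993]
tcp_rot: [0.842, 0.539, -0.004, 0.002]
ft_force: [0.4, -1.1, 0.2]
finger_gap: 0.0735
```

```bash
python3 -c "
from h import *
gs()"
```

```text
t 0.45 tip g(mm) x -585.1 y 601.4 z 200.1 yawerr 0.0073 tilt [-0.0048 -0.0076] F g [ 0.88 -0.84] 0.2 gap 0.0735 j [ 1.   -0.09  1.56  0.    1.68 -0.13]
```

>>> apply_moves(
  plan=[-0.036,0.031,-0.003,0.007,-0.036,0.031,-0.003,0,-0.036,0.031,-0.003,0,-0.036,0.031,-0.003,0,-0.036,0.031,-0.003,0,-0.036,0.031,-0.003,0,-0.036,0.031,-0.003,0,-0.036,0.031,-0.003,0],
)

```text
time: 1.25
tcp_pos: [0.3041, 0.0449, 0.4239]
tcp_rot: [0.842, 0.54, -0.005, 0.004]
ft_force: [1.2, -0.2, 0.1]
finger_gap: 0.0092
```

```bash
python3 -c "
from h import *
gs()"
```

```text
t 1.25 tip g(mm) x -331.3 y 301.2 z 224.7 yawerr 0.0100 tilt [-0.003 -0.012] F g [1.16 0.28] 0.07 gap 0.0092 j [-0.03 -0.48  1.8  -0.01  1.82 -1.18]
```

>>> apply_moves(
  plan=[-0.036,0.032,0,0.01,-0.036,0.032,0,0,-0.036,0.032,0,0,-0.036,0.032,0,0,-0.036,0.032,0,0,-0.036,0.032,0,0,-0.036,0.032,0,0,-0.02,0.018,0,0],
)

```text
time: 2.05
tcp_pos: [0.4049, -0.3218, 0.4272]
tcp_rot: [0.847, 0.532, -0.002, 0.005]
ft_force: [-1.0, 0.1, -0.0]
finger_gap: 0.0002
```

```bash
python3 -c "
from h import *
gs()"
```

```text
t 2.05 tip g(mm) x -83.3 y 12.8 z 228.1 yawerr -0.0088 tilt [ 0.0022 -0.0108] F g [-0.95 -0.3 ] -0.04 gap 0.0002 j [-0.78  0.01  1.41 -0.01  1.72 -1.9 ]
```

>>> apply_moves(
  plan=[-0.012,0.02,0,-0.008,0,0,0,0,0,0,0,0],
)

```text
time: 2.35
tcp_pos: [0.4179, -0.3461, 0.4242]
tcp_rot: [0.846, 0.534, -0.003, 0.002]
ft_force: [-0.0, -0.2, 0.7]
finger_gap: 0.0006
```

```bash
python3 -c "
from h import *
gs()
save('top','top1.png');f=save('wrist','wrist1.png'); save('scene','scene1.png')
im=cv2.imread('pics/scene1.png')[130:310,160:400]
cv2.imwrite('pics/scene1c.png',cv2.resize(im,None,fx=3.3,fy=3.3,interpolation=cv2.INTER_CUBIC))
"
```

```text
t 2.35 tip g(mm) x -62.2 y -3.3 z 225.0 yawerr -0.0059 tilt [-0.0021 -0.0069] F g [ 0.04 -0.15] 0.71 gap 0.0006 j [-0.79  0.07  1.35 -0.01  1.72 -1.92]
```

View pics/scene1c.png

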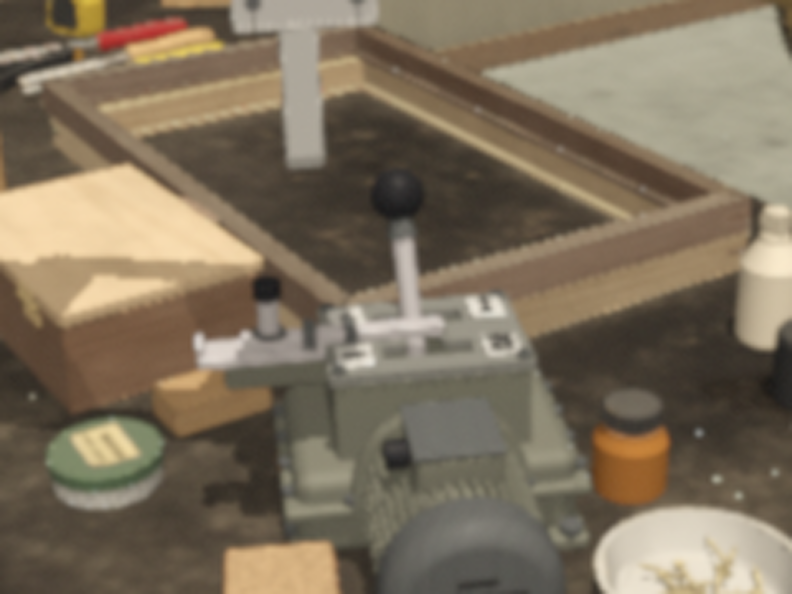

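View pics/wrist1.png

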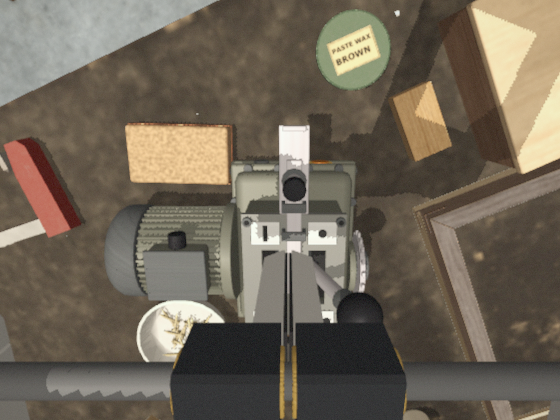

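>>> apply_moves(
  plan=[0.004,-0.001,0.04,0.005,0,0,0.035,0,0,0,0.01,0,0,0,0,0],
)

```text
time: 2.9
tcp_pos: [0.4182, -0.3378, 0.3424]
tcp_rot: [0.846, 0.534, -0.001, 0.007]
ft_force: [0.3, 0.3, 0.3]
finger_gap: 0.0005
```

```bash
python3 -c "
from h import *
gs()"
```

```text
t 2.90 tip g(mm) x -63.6 y 3.8 z 143.2 yawerr -0.0059 tilt [ 0.0053 -0.0138] F g [0.19 0.41] 0.34 gap 0.0005 j [-0.78  0.08  1.51 -0.01  1.55 -1.91]
```

>>> apply_moves(
  plan=[-0.003,0,0.005,0.005,0,-0.006,0,0,0,-0.006,0,0,0,-0.006,0,0,0,-0.006,0,0],
)

```text
time: 3.4
tcp_pos: [0.3954, -0.3301, 0.3431]
tcp_rot: [0.847, 0.532, 0.001, 0.014]
ft_force: [2.8, -0.6, -1.6]
finger_gap: 0.0001
```

```bash
python3 -c "
from h import *
gs()"
```

```text
t 3.40 tip g(mm) x -84.8 y 0.5 z 144.0 yawerr -0.0102 tilt [ 0.016  -0.0223] F g [2.77 0.59] -1.55 gap 0.0001 j [-0.8   0.02  1.56 -0.    1.53 -1.93]
```

>>> apply_moves(
  plan=[0,0,0.004,0,0,-0.004,0.002,0],
)

```text
time: 3.6
tcp_pos: [0.3913, -0.3283, 0.3387]
tcp_rot: [0.847, 0.532, 0.001, 0.015]
ft_force: [1.7, -0.5, 1.5]
finger_gap: 0.0007
```

```bash
python3 -c "
from h import *
gs()
f=save('scene','scene2.png')
im=cv2.imread('pics/scene2.png')[150:290,180:360]
cv2.imwrite('pics/scene2c.png',cv2.resize(im,None,fx=4.2,fy=4.2,interpolation=cv2.INTER_CUBIC))
gs()"
```

```text
t 3.60 tip g(mm) x -88.6 y 0.0 z 139.6 yawerr -0.0107 tilt [ 0.0186 -0.0249] F g [1.74 0.25] 1.5 gap 0.0007 j [-0.81  0.01  1.58 -0.    1.52 -1.93]
t 3.65 tip g(mm) x -89.4 y 0.0 z 139.5 yawerr -0.0108 tilt [ 0.0176 -0.0244] F g [ 1.8  -0.11] 1.01 gap 0.0002 j [-0.81  0.01  1.58 -0.    1.52 -1.93]
```

View pics/scene2c.png

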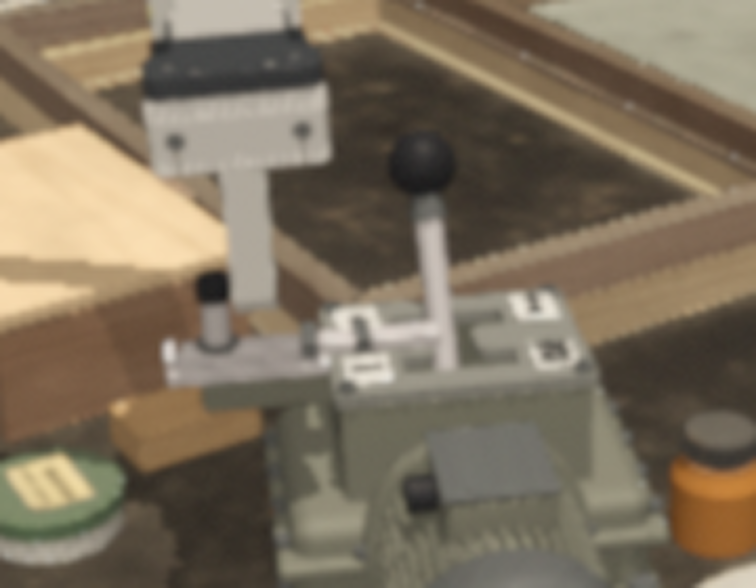

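>>> apply_moves(
  plan=[0,-0.005,0,0.005,0,-0.005,0,0.005,0,-0.003,0,0],
)

```text
time: 3.95
tcp_pos: [0.3797, -0.3227, 0.3388]
tcp_rot: [0.85, 0.527, 0.003, 0.019]
ft_force: [11.0, -5.6, -5.4]
finger_gap: 0.0002
```

```bash
python3 -c "
from h import *
gs()"
```

```text
t 3.95 tip g(mm) x -100.1 y -0.0 z 139.8 yawerr -0.0214 tilt [ 0.0245 -0.0285] F g [12.34 -0.41] -5.39 gap 0.0002 j [-0.82 -0.02  1.61 -0.    1.51 -1.93]
```

>>> apply_moves(
  plan=[0,0.006,0,-0.01,0,0.006,-0.01,-0.01,0,0,-0.03,0,0,0,-0.03,0],
)

```text
time: 4.35
tcp_pos: [0.3878, -0.3254, 0.4054]
tcp_rot: [0.844, 0.536, -0.0, 0.009]
ft_force: [-0.4, -0.1, 0.2]
finger_gap: 0.0006
```

```bash
python3 -c "
from h import *
gs()
f=save('top','top3.png')
im=cv2.imread('pics/top3.png')[165:305,220:400]
cv2.imwrite('pics/top3c.png',cv2.resize(im,None,fx=4.2,fy=4.2,interpolation=cv2.INTER_CUBIC))
W=cloud(f);
for x in (-118,-117,-116):
  p=O+RG@np.array([x/1000,0]); u,v=w2px(f,[*p,.157]); print(u,v,W[int(round(v)),int(round(u))], (u-220+.5)*4.2,(v-165+.5)*4.2)
"
```

```text
t 4.35 tip g(mm) x -95.4 y 1.9 z 206.2 yawerr -0.0001 tilt [ 0.0095 -0.0163] F g [-0.35 -0.32] 0.16 gap 0.0006 j [-0.81 -0.02  1.48 -0.    1.66 -1.94]
279.67709149717734 281.4133814984636 [ 0.37326912 -0.34224943  0.59733496] 252.74378428814487 491.0362022935471
279.91610268037783 280.87380277256284 [ 0.37326912 -0.34224943  0.59733496] 253.7476312575869 488.7699716447639
280.15504986224767 280.33436853260616 [ 0.37405125 -0.34221375  0.59628416] 254.7512094214402 486.5043478369459
```

View pics/top3c.png

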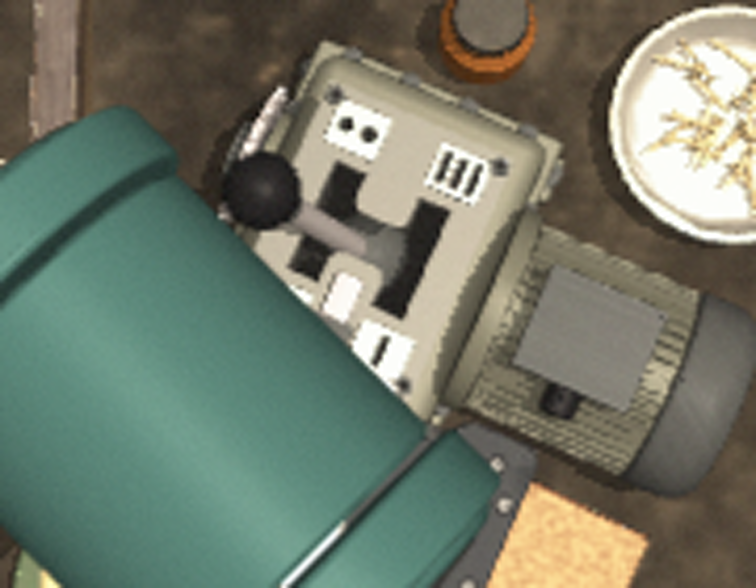

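```bash
python3 -c "
from h import *
f=load('top3.png')
for x,y in ((373,213),(350,276),(345,272)):
  print(((ray_z(f,220+(x+.5)/4.2-.5,165+(y+.5)/4.2-.5,.121)[:2]-O)@RG*1000).round(1))
im=cv2.imread('pics/top3.png')[220:260,280:330]
cv2.imwrite('pics/top3d.png',cv2.resize(im,None,fx=12,fy=12,interpolation=cv2.INTER_CUBIC))
f=save('scene','scene3.png')
im=cv2.imread('pics/scene3.png')[190:290,200:340]
cv2.imwrite('pics/scene3c.png',cv2.resize(im,None,fx=5.5,fy=5.5,interpolation=cv2.INTER_CUBIC))
"
```

```text
[10.5  2.3]
[-18.6   0.3]
[-17.8   3. ]
```

View pics/top3d.png

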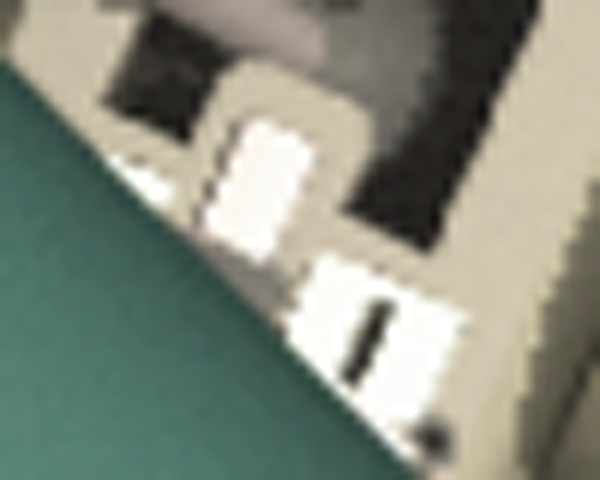

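View pics/scene3c.png

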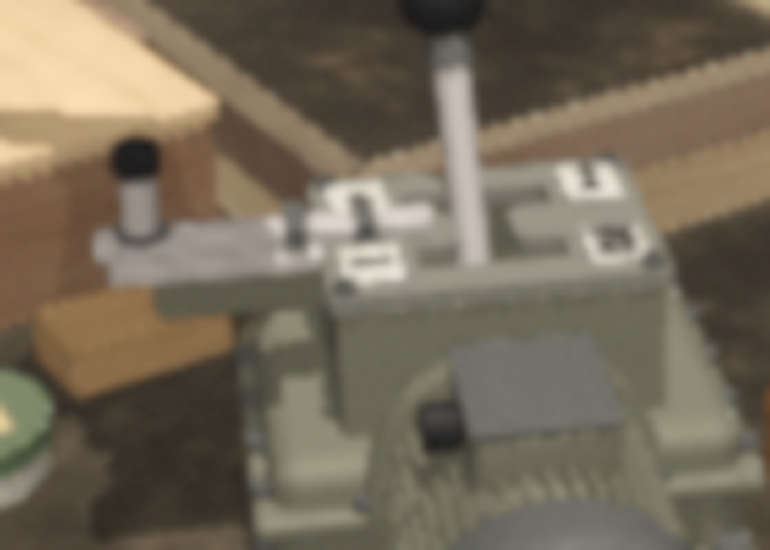

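>>> apply_moves(
  plan=[0.022,0.025,0,0,0.022,0.025,0,0,0,0,0.02,0,0,0,0.018,0,0,0,0,0],
)

```text
time: 4.95
tcp_pos: [0.4549, -0.3079, 0.3702]
tcp_rot: [0.844, 0.536, -0.001, 0.013]
ft_force: [0.6, 0.4, -0.4]
finger_gap: 0.0005
```

```bash
python3 -c "
from h import *
gs()"
```

```text
t 4.95 tip g(mm) x -41.1 y 45.3 z 171.0 yawerr -0.0006 tilt [ 0.0115 -0.023 ] F g [0.39 0.64] -0.35 gap 0.0005 j [-0.7   0.09  1.44 -0.01  1.59 -1.83]
```

>>> apply_moves(
  plan=[0,0.006,0.002,0,0,0.005,0,0,0,0.004,0,0,0,0.002,0,0],
)

```text
time: 5.35
tcp_pos: [0.4706, -0.3155, 0.3686]
tcp_rot: [0.844, 0.536, -0.002, 0.01]
ft_force: [-1.0, 1.4, -0.7]
finger_gap: 0.0004
```

```bash
python3 -c "
from h import *
gs()
f=save('top','top4.png')
im=cv2.imread('pics/top4.png')[165:305,220:400]
cv2.imwrite('pics/top4c.png',cv2.resize(im,None,fx=4.2,fy=4.2,interpolation=cv2.INTER_CUBIC))"
```

```text
t 5.35 tip g(mm) x -24.8 y 45.4 z 169.5 yawerr -0.0011 tilt [ 0.0071 -0.0196] F g [-1.5   0.88] -0.71 gap 0.0004 j [-0.69  0.13  1.4  -0.01  1.6  -1.82]
```

View pics/top4c.png

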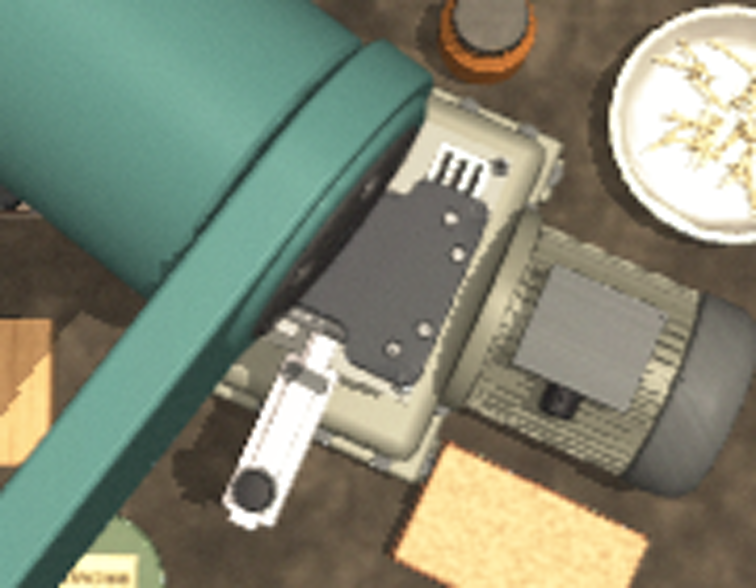

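>>> apply_moves(
  plan=[0,-0.014,0,0,0.024,-0.004,0,0,0.024,0,0,0,0,0.02,0,0,0,0.02,0,0,0,0,0,0],
)

```text
time: 6.0
tcp_pos: [0.5131, -0.2823, 0.3736]
tcp_rot: [0.845, 0.535, 0.0, 0.018]
ft_force: [-0.2, 0.1, -0.1]
finger_gap: 0.0004
```

```bash
python3 -c "
from h import *
gs()
f=save('scene','scene4.png')
im=cv2.imread('pics/scene4.png')[150:290,180:360]
cv2.imwrite('pics/scene4c.png',cv2.resize(im,None,fx=4.2,fy=4.2,interpolation=cv2.INTER_CUBIC))
W=cloud(f).reshape(-1,3); c=O+RG@np.array([0,.045])
q=W[(np.linalg.norm(W[:,:2]-c,axis=1)<.026)&(W[:,2]>.165)&(W[:,2]<.21)]
from scipy.optimize import least_squares
def fit(q):
    r=least_squares(lambda p:np.linalg.norm(q-p,axis=1)-.016,[*c,.185],loss='soft_l1',f_scale=.001).x; print('sphere',len(q),((r[:2]-O)@RG*1000).round(1),r[2])
fit(q)
W=cloud(load('scene0.png')).reshape(-1,3);q=W[(np.linalg.norm(W[:,:2]-c,axis=1)<.03)&(W[:,2]>.165)&(W[:,2]<.21)];fit(q)
"
```

```text
t 6.00 tip g(mm) x 2.7 y 92.7 z 174.5 yawerr -0.0036 tilt [ 0.0197 -0.0302] F g [-0.2   0.03] -0.05 gap 0.0004 j [-0.6   0.16  1.35 -0.01  1.6  -1.72]
sphere 238 [-1.4 43.6] 0.18324524838957712
sphere 239 [-7.5 43.7] 0.183095357361234
```

View pics/scene4c.png

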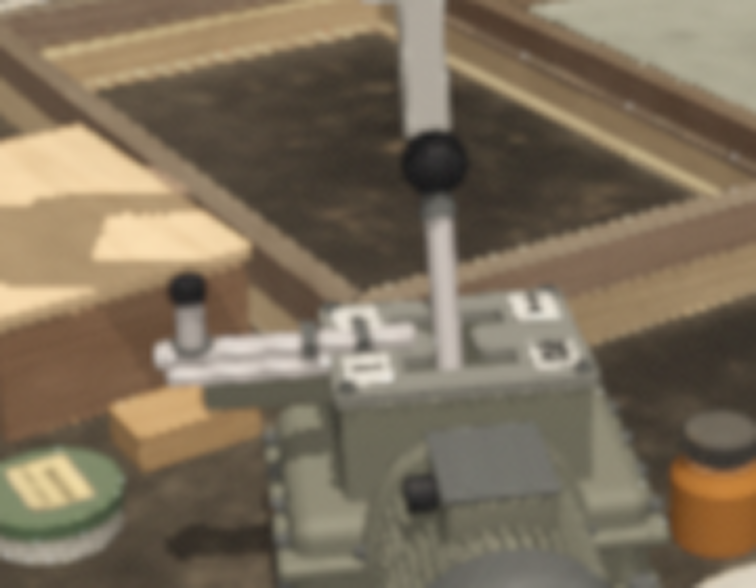

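>>> apply_moves(
  plan=[-0.01,-0.004,0.006,0,-0.008,0,0,0,-0.008,0,0,0,-0.01,0,0,0,-0.01,0,0,0,-0.01,0,0,0],
)

```text
time: 6.65
tcp_pos: [0.4816, -0.3328, 0.3713]
tcp_rot: [0.845, 0.535, 0.003, 0.019]
ft_force: [0.5, 2.1, 1.4]
finger_gap: 0.0004
```

```bash
python3 -c "
from h import *
gs()"
```

```text
t 6.65 tip g(mm) x -3.5 y 34.4 z 172.3 yawerr -0.0023 tilt [ 0.0254 -0.0284] F g [-0.45  2.09] 1.41 gap 0.0004 j [-0.7   0.16  1.35 -0.01  1.59 -1.83]
```

>>> apply_moves(
  plan=[-0.01,0.003,0.004,0,-0.01,0,0,0,-0.01,0,0.001,0,-0.008,0,0,0,-0.006,0,0,0],
)

```text
time: 7.15
tcp_pos: [0.4633, -0.3789, 0.3644]
tcp_rot: [0.845, 0.534, 0.002, 0.017]
ft_force: [1.6, 1.7, -1.1]
finger_gap: 0.0006
```

```bash
python3 -c "
from h import *
gs()"
```

```text
t 7.15 tip g(mm) x -1.1 y -15.1 z 165.3 yawerr -0.0043 tilt [ 0.0224 -0.0265] F g [0.75 2.26] -1.15 gap 0.0006 j [-0.78  0.19  1.33 -0.    1.58 -1.91]
```

>>> apply_moves(
  plan=[-0.003,0,0,0,-0.002,0,0,0],
)

```text
time: 7.35
tcp_pos: [0.4614, -0.3832, 0.3637]
tcp_rot: [0.845, 0.534, 0.005, 0.015]
ft_force: [2.8, 7.4, 2.6]
finger_gap: 0.0002
```

```bash
python3 -c "
from h import *
gs()
f=save('scene','scene5.png')
im=cv2.imread('pics/scene5.png')[150:290,180:360]
cv2.imwrite('pics/scene5c.png',cv2.resize(im,None,fx=4.2,fy=4.2,interpolation=cv2.INTER_CUBIC))
W=cloud(f).reshape(-1,3); c=O+RG@np.array([0,-.045])
q=W[(np.linalg.norm(W[:,:2]-c,axis=1)<.026)&(W[:,2]>.17)&(W[:,2]<.21)]
from scipy.optimize import least_squares
def fit(q):
    r=least_squares(lambda p:np.linalg.norm(q-p,axis=1)-.016,[*c,.185],loss='soft_l1',f_scale=.001).x; print('sphere',len(q),((r[:2]-O)@RG*1000).round(1),r[2])
fit(q)
"
```

```text
t 7.35 tip g(mm) x -1.1 y -18.6 z 164.6 yawerr -0.0036 tilt [ 0.0242 -0.0207] F g [-0.62  7.94] 2.64 gap 0.0002 j [-0.79  0.2   1.33  0.    1.58 -1.92]
sphere 356 [ -2.2 -45.7] 0.1863027715381891
```

View pics/scene5c.png

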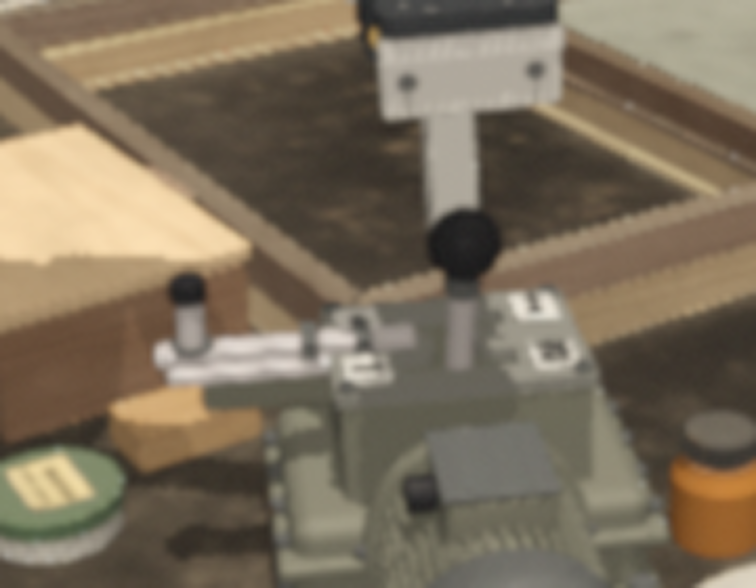

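>>> apply_moves(
  plan=[0.012,0,-0.003,0,0,-0.02,0,0,0,-0.02,0,0,-0.02,0,0,0,-0.02,0,0,0,0,0,0,0],
)

```text
time: 8.0
tcp_pos: [0.4119, -0.3898, 0.3679]
tcp_rot: [0.844, 0.535, 0.0, 0.018]
ft_force: [0.0, 0.0, 0.8]
finger_gap: 0.0008
```

```bash
python3 -c "
from h import *
gs()"
```

```text
t 8.00 tip g(mm) x -43.3 y -47.7 z 168.8 yawerr -0.0019 tilt [ 0.0194 -0.0299] F g [0.01 0.04] 0.8 gap 0.0008 j [-0.86  0.12  1.4  -0.    1.58 -1.99]
```

>>> apply_moves(
  plan=[0.002,0.01,0,0,0,0.008,0,0,0,0.008,0,0,0,0.01,0,0,0,0.01,0,0],
)

```text
time: 8.5
tcp_pos: [0.457, -0.4068, 0.3699]
tcp_rot: [0.844, 0.535, -0.003, 0.016]
ft_force: [-3.8, 0.6, -1.7]
finger_gap: 0.0006
```

```bash
python3 -c "
from h import *
gs()"
```

```text
t 8.50 tip g(mm) x 3.7 y -44.5 z 170.8 yawerr -0.0017 tilt [ 0.0128 -0.0304] F g [-3.65 -1.1 ] -1.73 gap 0.0006 j [-0.82  0.22  1.28 -0.01  1.6  -1.95]
```

>>> apply_moves(
  plan=[0,0.005,0.004,0,0,0.004,0,0,0,0.003,0,0],
)

```text
time: 8.8
tcp_pos: [0.4701, -0.4122, 0.3643]
tcp_rot: [0.844, 0.536, -0.003, 0.014]
ft_force: [-8.7, 3.3, 3.8]
finger_gap: 0.0003
```

```bash
python3 -c "
from h import *
gs()"
```

```text
t 8.80 tip g(mm) x 16.9 y -43.5 z 165.2 yawerr -0.0003 tilt [ 0.0093 -0.0269] F g [-9.28 -0.77] 3.84 gap 0.0003 j [-0.81  0.26  1.26 -0.01  1.6  -1.94]
```

>>> apply_moves(
  plan=[0,0.003,-0.002,0,0,0.002,0,0],
)

```text
time: 9.0
tcp_pos: [0.4727, -0.4137, 0.3644]
tcp_rot: [0.845, 0.535, -0.007, 0.008]
ft_force: [-7.4, 3.8, 6.4]
finger_gap: 0.0005
```

```bash
python3 -c "
from h import *
gs()"
```

```text
t 9.00 tip g(mm) x 17.1 y -43.5 z 165.3 yawerr -0.0014 tilt [-0.0031 -0.0198] F g [-8.29  0.26] 6.38 gap 0.0005 j [-0.81  0.27  1.24 -0.02  1.62 -1.94]
```

>>> apply_moves(
  plan=[0,-0.02,0,0,0,-0.03,-0.01,0,0.01,-0.03,-0.01,0,0.012,-0.03,0,0,0.012,-0.03,0,0,0.01,-0.03,0,0,0,0,0,0],
)

```text
time: 9.7
tcp_pos: [0.3373, -0.2982, 0.3823]
tcp_rot: [0.844, 0.536, -0.0, 0.014]
ft_force: [0.7, -0.1, -0.0]
finger_gap: 0.0004
```

```bash
cat >> h.py <<'E'
from scipy.optimize import least_squares
def fit(f,gx,gy,zmin=.165):
    c=O+RG@np.array([gx,gy]); W=cloud(f).reshape(-1,3)
    q=W[(np.linalg.norm(W[:,:2]-c,axis=1)<.026)&(W[:,2]>zmin)&(W[:,2]<.21)]
    r=least_squares(lambda p:np.linalg.norm(q-p,axis=1)-.016,[*c,.18],loss='soft_l1',f_scale=.001).x; print('sphere',len(q),((r[:2]-O)@RG*1000).round(1),r[2])
E
python3 -c "
from h import *
gs()
f=save('scene','scene6.png');fit(f,.042,-.043)
im=cv2.imread('pics/scene6.png')[150:290,180:360]
cv2.imwrite('pics/scene6c.png',cv2.resize(im,None,fx=4.2,fy=4.2,interpolation=cv2.INTER_CUBIC))
f=save('top','top6.png');fit(f,.042,-.043)
im=cv2.imread('pics/top6.png')[165:305,220:400]
cv2.imwrite('pics/top6c.png',cv2.resize(im,None,fx=4.2,fy=4.2,interpolation=cv2.INTER_CUBIC))
"
```

```text
t 9.70 tip g(mm) x -151.2 y 4.0 z 183.2 yawerr 0.0006 tilt [ 0.0142 -0.0242] F g [0.72 0.22] -0.04 gap 0.0004 j [-0.85 -0.14  1.64 -0.01  1.62 -1.98]
sphere 250 [ 40.4 -44.3] 0.17801810058242779
sphere 282 [ 40.6 -43.6] 0.17962877630874763
```

View pics/scene6c.png

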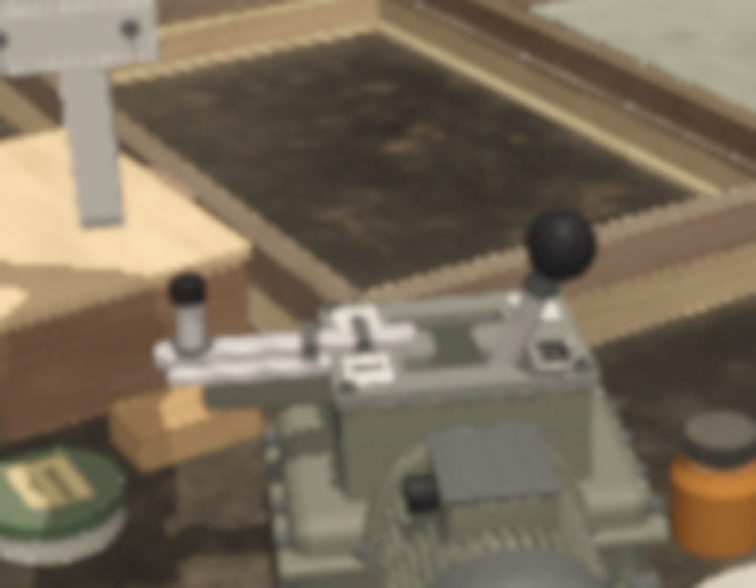

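View pics/top6c.png

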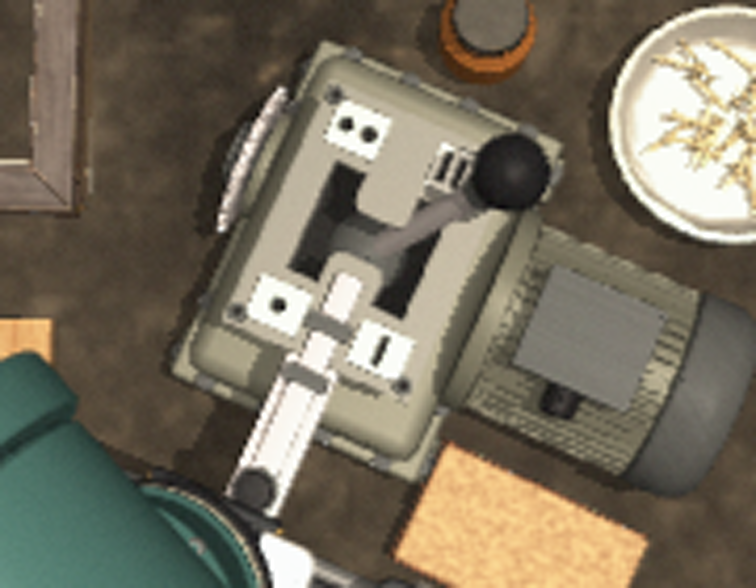

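>>> apply_moves(
  plan=[-0.004,0,0.03,0,0,0,0.015,0,0,0,0,0,0,0.005,0,0],
)

```text
time: 10.2
tcp_pos: [0.3459, -0.3102, 0.339]
tcp_rot: [0.844, 0.536, 0.001, 0.019]
ft_force: [0.4, -0.3, 0.6]
finger_gap: 0.0002
```

```bash
python3 -c "
from h import *
gs()"
```

```text
t 10.20 tip g(mm) x -136.1 y -3.7 z 139.9 yawerr 0.0005 tilt [ 0.023  -0.0312] F g [ 0.52 -0.11] 0.57 gap 0.0002 j [-0.85 -0.1   1.68 -0.    1.51 -1.98]
```

>>> apply_moves(
  plan=[0.003,0.006,0,0,0,0.006,0,0,0,0.006,0,0,0,0.005,0,0],
)

```text
time: 10.6
tcp_pos: [0.3702, -0.3186, 0.3401]
tcp_rot: [0.844, 0.536, 0.0, 0.018]
ft_force: [-2.6, 0.8, -1.4]
finger_gap: 0.0006
```

```bash
python3 -c "
from h import *
gs()"
```

```text
t 10.60 tip g(mm) x -111.3 y -1.0 z 141.0 yawerr 0.0005 tilt [ 0.0193 -0.0299] F g [-2.68 -0.33] -1.37 gap 0.0006 j [-0.82 -0.04  1.63 -0.01  1.52 -1.96]
```

>>> apply_moves(
  plan=[0,0.004,0.001,0,0,0.003,0,0,0,0.002,0,0],
)

```text
time: 10.9
tcp_pos: [0.3777, -0.3221, 0.3398]
tcp_rot: [0.844, 0.536, -0.003, 0.013]
ft_force: [-9.7, 4.2, 3.8]
finger_gap: 0.0006
```

```bash
python3 -c "
from h import *
gs()"
```

```text
t 10.90 tip g(mm) x -105.2 y -1.0 z 140.6 yawerr 0.0008 tilt [ 0.0096 -0.0254] F g [-10.56  -0.31] 3.85 gap 0.0006 j [-0.82 -0.02  1.61 -0.01  1.53 -1.95]
```

>>> apply_moves(
  plan=[0,0.002,0,0,0,-0.012,0,0,0,-0.02,-0.01,0,0,-0.02,-0.04,0,0.02,-0.03,-0.03,0,0.03,-0.03,0,0,0.03,-0.03,0,0,0,0,0,0],
)

```text
time: 11.7
tcp_pos: [0.2801, -0.1839, 0.4225]
tcp_rot: [0.844, 0.536, 0.002, 0.021]
ft_force: [0.6, 0.2, 0.5]
finger_gap: 0.0006
```

```bash
python3 -c "
from h import *
gs()
f=save('scene','scene7.png');fit(f,.042,-.043)
im=cv2.imread('pics/scene7.png')[150:350,160:400]
cv2.imwrite('pics/scene7c.png',cv2.resize(im,None,fx=3.3,fy=3.3,interpolation=cv2.INTER_CUBIC))
f=save('top','top7.png');fit(f,.042,-.043)
im=cv2.imread('pics/top7.png')[165:305,220:400]
cv2.imwrite('pics/top7c.png',cv2.resize(im,None,fx=4.2,fy=4.2,interpolation=cv2.INTER_CUBIC))
W=cloud(f).reshape(-1,3); s=O+RG@np.array([-.088,0])
st=W[(np.linalg.norm(W[:,:2]-s,axis=1)<.02)&(W[:,2]>.145)&(W[:,2]<.17)]; m=st.mean(0);print('studcap',len(st),((m[:2]-O)@RG*1000).round(1))
"
```

```text
t 11.70 tip g(mm) x -248.9 y 82.4 z 223.5 yawerr -0.0005 tilt [ 0.0246 -0.0331] F g [0.47 0.41] 0.51 gap 0.0006 j [-0.75 -0.43  1.77 -0.01  1.75 -1.88]
sphere 249 [ 40.3 -44.5] 0.17812380589035148
sphere 282 [ 40.5 -43.9] 0.17946026669064205
studcap 76 [-88.4   0. ]
```

View pics/scene7c.png

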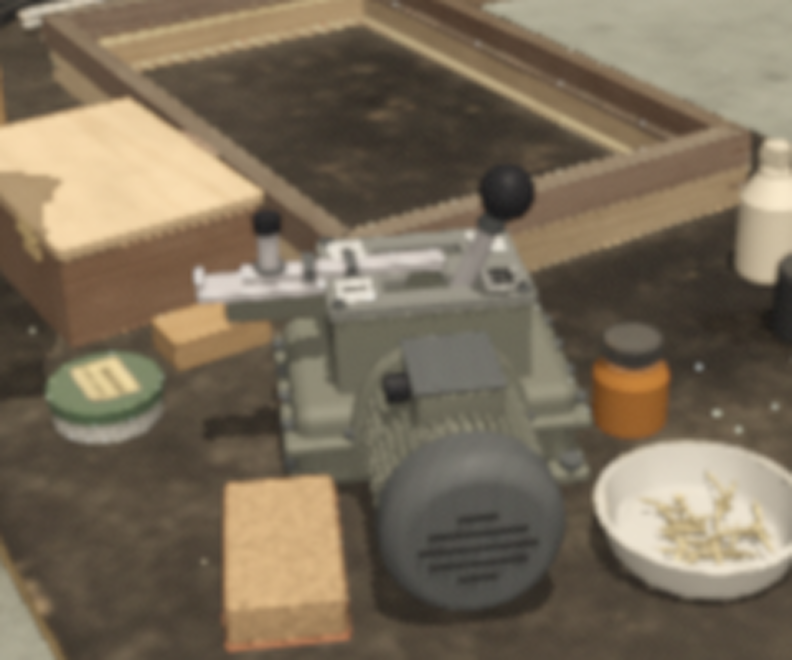

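View pics/top7c.png

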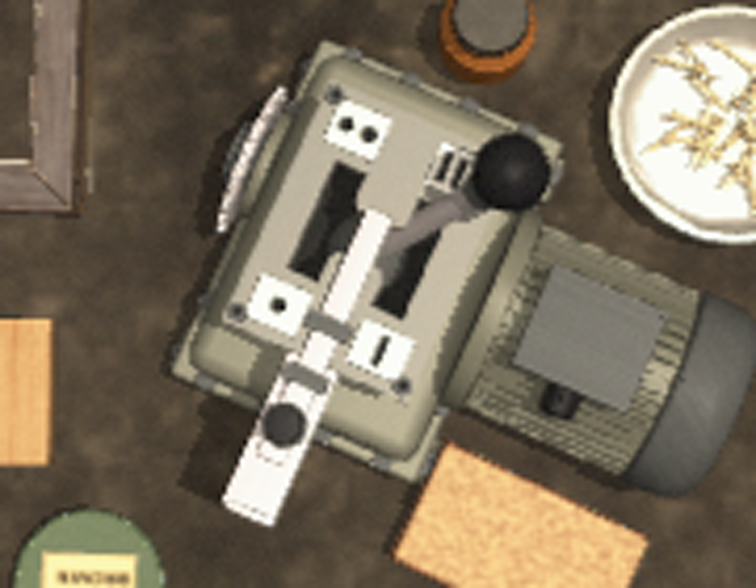

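```bash
python3 -c "
from h import *
print(arm.job_done()); gs()"
```

```text
the job is handed in; nothing more can be done
None
the job is handed in; nothing more can be done
```

The gearbox is changed to the three-bar feed and I have handed the job in, at about 11.8 s on the robot's clock. I did it in the order asked and always pushed from the side with the fingers closed.

1. **Slide out:** I drew the locking slide back by its stud to its stop, where the force reached about 12 N. The image showed the stud at x -118 mm and the channel clear.
2. **Lever across:** I nudged the lever to neutral, then pushed it to the motor-side lane until it met the lane wall at about 8 N.
3. **Lever home:** I pushed it into the far slot beside the three-bar tab. It stopped there: pushing about 5 mm further at 8–9 N moved it no more.
4. **Slide in:** I pushed the slide back in to its stop, at about 10 N.

**Last checks, with the arm clear of everything:**
- **Knob:** it is at x +40.4, y -44, z 178–179 mm. That is 1.6 mm short of the stated "about 42" in x. It works out to a lever angle of about 0.30, and the stop at 8–9 N also says it is home.
- **Stud:** it is at x -88.4, y 0 mm, the same as at the start, so the slide is fully in.
- **Things standing around:** they look unmoved in the pictures.

**Disagreement:** the tool tilted by up to about 0.04 rad during the pushes, and no move could correct that. It did not affect the result.

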